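# Put three inked hand stamps back on their own ink pads

## Task

At the craft table the three inked hand stamps are standing on each other's ink pads: put each one back, upright and centred, on the pad of its own shape, the square and the oblong one lined up with their pads. Each pad has room for one stamp only, so park one on the empty blue tile meanwhile, and never stand or lay an inked stamp on the bare table. Set the stamps down without dropping them or tipping them over, let go of them, and leave the glue stick, the tape roll and the pencil pot where they are.

Things in the scene. Friction and masses are not known exactly. Their poses are not given: they have to be found in the camera images.
- stamp_round: Wooden hand stamp with a round plate 52 mm across. On its centre a turned wooden knob, 31 mm across from 34 to 66 mm above the underside, narrowing to 25 mm at the plate; total height 75 mm. Plate 22 mm thick (4 mm rubber under light wood). Loose, about 90 g. Origin: centre of the underside; z up.
- stamp_square: Wooden hand stamp with a square plate 48 x 48 mm. On its centre a turned wooden knob, 31 mm across from 34 to 66 mm above the underside, narrowing to 25 mm at the plate; total height 75 mm. Plate 22 mm thick (4 mm rubber under light wood). Loose, about 90 g. Origin: centre of the underside; z up, x and y along the plate's sides.
- stamp_oblong: Wooden hand stamp with an oblong plate 76 mm (x) x 30 mm (y). On its centre a turned wooden knob, 31 mm across from 34 to 66 mm above the underside, narrowing to 25 mm at the plate; total height 75 mm. Plate 22 mm thick (4 mm rubber under light wood). Loose, about 90 g. Origin: centre of the underside; z up, x and y along the plate's sides.
- pad_round: Round ink pad, case 84 mm across, felt 72 mm across. Plain grey case 10 mm high with black felt standing 4 mm above it: a flat top 14 mm above the table. Fixed. Origin: centre of its underside on the table; z up, its yaw means nothing.
- pad_square: Square ink pad, case 80 x 80 mm, felt 68 x 68 mm. Plain grey case 10 mm high with black felt standing 4 mm above it: a flat top 14 mm above the table. Fixed. Origin: centre of its underside on the table; z up, x and y along its sides.
- pad_oblong: Oblong ink pad, case 108 mm (x) x 62 mm (y), felt 96 x 50 mm. Plain grey case 10 mm high with black felt standing 4 mm above it: a flat top 14 mm above the table. Fixed. Origin: centre of its underside on the table; z up, x along its length.
- tile: Flat square glazed blue tile, 90 x 90 mm, 10 mm thick, without case or felt and empty at the start: the parking place. Fixed. Origin: centre of its underside on the table; z up, x and y along its sides.
- glue: Glue stick standing upright, 29 mm across, 95 mm high, white with a yellow cap; loose, 45 g; leave it alone. Origin: centre of its underside.
- tape: Roll of clear tape lying flat, 76 mm across, 18 mm high; loose, 50 g; leave it alone. Origin: centre of its underside.
- pot: Round grey pencil pot, 72 mm across, 90 mm high, with pencils reaching to 161 mm above the table; loose, 300 g; leave it alone. Origin: centre of its underside.
Not all that is in view belongs to the job. Leave any purple look-alike of the stamp_square alone.

How it is judged:
On the way:
1. one of the stamps has stood on the tile, let go (((horizontal distance between stamp_round and tile below 0.035 m and z of stamp_round in the frame of tile below 0.014 m and angle between stamp_round's own z axis and vertical below 0.1 rad and contact force between stamp_round and the fingers below 0.1 N) or (horizontal distance between stamp_square and tile below 0.035 m and z of stamp_square in the frame of tile below 0.014 m and angle between stamp_square's own z axis and vertical below 0.1 rad and contact force between stamp_square and the fingers below 0.1 N) or (horizontal distance between stamp_oblong and tile below 0.035 m and z of stamp_oblong in the frame of tile below 0.014 m and angle between stamp_oblong's own z axis and vertical below 0.1 rad and contact force between stamp_oblong and the fingers below 0.1 N))), for 0.2 s.
At the end, for the whole second after the job is handed in: Each stamp stands upright (within 0.1 rad), at rest and let go on the felt of the pad of its own shape, its centre within 12 mm of the pad's centre; the oblong stamp's length within 0.25 rad of its pad's length, the square stamp's sides within 0.25 rad of its pad's sides (horizontal distance between stamp_round and pad_round below 0.012 m and z of stamp_round in the frame of pad_round between 0.011 and 0.018 m and angle between each of stamp_round, stamp_square, stamp_oblong's own z axis and vertical below 0.1 rad and linear speed of each of stamp_round, stamp_square, stamp_oblong below 0.02 m/s and contact force between each of stamp_round, stamp_square, stamp_oblong and the fingers below 0.1 N and horizontal distance between stamp_square and pad_square below 0.012 m and z of stamp_square in the frame of pad_square between 0.011 and 0.018 m and (angle between the x axis of stamp_square and the x axis of pad_square, either way round below 0.25 rad or angle between the x axis of stamp_square and the y axis of pad_square, either way round below 0.25 rad) and horizontal distance between stamp_oblong and pad_oblong below 0.012 m and z of stamp_oblong in the frame of pad_oblong between 0.011 and 0.018 m and angle between the x axis of stamp_oblong and the x axis of pad_oblong, either way round below 0.25 rad); the robot touches nothing.
It fails at once if a stamp touches the bare table (its underside lower than 7 mm) (height (world z) of any of stamp_round, stamp_square, stamp_oblong below 0.007 m).
It fails at once if a stamp is tipped over (more than 0.6 rad) (angle between any of stamp_round, stamp_square, stamp_oblong's own z axis and vertical above 0.6 rad).
It fails at once if a stamp is dropped (falls free faster than 0.7 m/s, about 25 mm of drop) ((linear speed of stamp_round above 0.7 m/s and contact force between stamp_round and the fingers below 0.05 N) or (linear speed of stamp_square above 0.7 m/s and contact force between stamp_square and the fingers below 0.05 N) or (linear speed of stamp_oblong above 0.7 m/s and contact force between stamp_oblong and the fingers below 0.05 N)).
It fails at once if the glue stick, tape roll or pencil pot is shifted more than 20 mm or tipped (distance of any of glue, tape, pot from where it was at the start of the episode above 0.02 m or angle between any of glue, tape, pot's own z axis and vertical above 0.3 rad).
It also fails if it takes over 93 s, if anything falls off the work surface, if the arm or the gripper's body presses on something with over 40 N, if the wrist force passes 120 N, or if a joint passes its speed limit or range.

## Robot

A 6-joint arm with a two-finger parallel gripper is mounted at the origin on the work surface. World frame = base frame: x ahead of the robot, y to its left, z up, the work surface at z = 0. Lengths are in m, angles in rad, forces in N, time in s.
With the tool pointing down it reaches from about 0.35 to 0.8 m from the base axis. Payload 7.3 kg.
Tool frame: the origin (TCP) lies between the finger pads; the fingertips stand 25 mm ahead of it and the grasp point (between the pads) lies 6 mm ahead of it (r.tip_extent is the distance from the TCP to the fingertips, in m); z points along the fingers, y is the direction in which the jaws open and shut (so a half turn about z gives the same grasp; the last joint's range is limited). The gripper opens to 85 mm and grips with 20 to 120 N. Pads are 22 mm wide; open, the fingers measure 114 mm over their backs; the gripper's body (76 mm by 85 mm) begins 54 mm behind the grasp point. The pads swing forward as they close: fully open they stand 13 mm farther back than shut.
Start: joints at [-1.303, 0.342, 1.524, -0, 1.275, -0.146], TCP at [0.211, -0.481, 0.256] pointing down, gripper open.
Joint ranges: [-2.53, 2.53], [-0.77, 2.02], [0.04, 2.7], [-1, 4.14], [0.28, 2.66], [-3.11, 3.11]. Speed limits (rad/s): [2.57, 2.57, 3.14, 3.14, 3.14, 3.14].

## Interface

Orientations are given as a unit quaternion [x, y, z, w].
In Python, from workcell import r, command_gripper, optics gives the robot as it stands. The module is installed in compiled form; this text tells all that it offers. Calls block until the motion is done:
- r.reach(position, orientation): joint-space move of the TCP to a pose.
- r.move_straight(position, orientation=None, speed=0.15, max_force=None): straight line of the TCP; orientation=None keeps the orientation; speed is the mean speed in m/s. With max_force (N) it stops when the force on the tool has changed by that much, and returns True; else False.
- r.movej(angles): joint-space move.
- command_gripper(opening, force=None): finger opening in m; force is the grip in N (None keeps the last); returns when the fingers have stopped.
- r.hold(seconds).
- r.solve_ik(position, orientation): joint angles nearest the present ones, or None.
- r.read_state(): the state.
- optics.get_image(name): name is "scene" or "top" or "wrist"; returns (picture, depth): 420x560x3 uint8, red, green, blue; 420x560 float32, m along the optical axis (not along the pixel's ray), 0 where there is no reading.
- optics.camera_model(name): a dict with "K" (3x3 intrinsics, pixels), "R" (3x3) and "t" (3): a world point X has camera coordinates R X + t; the wrist camera has in their place "tool_from_camera" (4x4, takes a point from camera to tool coordinates, whose origin is the TCP and whose axes are the flange's). Camera axes: x right, y down, z forward; pixel columns grow to the right and rows downward; lengths in m; the calibration is good to about 2 mm. A picture is of the moment at which its call begins: read the wrist's pose just before it. camera_model takes no time and is no camera call.
A pose or a line that the arm cannot do raises r.PlanningError and nothing moves.
- r.finish_job(): hands the job in, once; it reports no verdict.
The state is a dict: "time_s": time; "joint_positions": joint angles; "dq": joint speeds; "tau": joint torques, N m; "eef_pos": TCP position; "eef_rot": TCP orientation; "contact_force": force on the tool from outside, world axes, zero at the start; "torque": the same for the moment, N m; "grip_width": finger opening in m.
Only numpy, scipy, OpenCV 4.12 (cv2) and the standard library are available. Lean on these libraries where they do the work, as an engineer would, in place of code of your own. Each camera call takes 0.05 s, during which the arm holds its last target. There are 200 camera calls.

## Working session

There is one attempt and no reset: what is moved stays moved. The work goes in short steps, each a Python script; the robot and the scene stay as the last script left them, time stands still between calls to the robot, and variables do not carry over. Pictures are saved under pics/ and viewed, about 12 in all and at most 16, crops included, and the job is handed in when it is done.

```bash
mkdir -p pics; ls
python3 - <<'E'
from workcell import r, optics
import cv2, numpy as np
for n in ("top","scene"):
    im,d=optics.get_image(n); np.savez(f"{n}0.npz",im=im,d=d)
    cv2.imwrite(f"pics/{n}0.png",cv2.resize(im[...,::-1],(784,588),interpolation=cv2.INTER_CUBIC))
    m=optics.camera_model(n); print(n,m["K"],m["R"],m["t"],(d==0).mean())
print(r.read_state()["time_s"], optics.camera_model("wrist"))
E
```

```text
pics
top [[412.36488331   0.         284.80537047]
 [  0.         412.36488331 217.7208758 ]
 [  0.           0.           1.        ]] [[ 0.02088023 -0.99968046  0.01424771]
 [-0.99247472 -0.02244534 -0.12037499]
 [ 0.12065632 -0.01162704 -0.99262625]] [0.00369106 0.559293   0.96429478] 0.004005102040816327
scene [[544.48566043   0.         276.17980126]
 [  0.         544.48566043 203.82339241]
 [  0.           0.           1.        ]] [[ 0.79276481  0.60941688  0.01161981]
 [ 0.38420193 -0.48481085 -0.78571453]
 [-0.47319428  0.62735118 -0.61848012]] [-0.46325115 -0.17123962  1.33981554] 0.00423469387755102
0.1 {'K': array([[343.88303248,   0.        , 275.13380164],
       [  0.        , 343.88303248, 208.26314248],
       [  0.        ,   0.        ,   1.        ]]), 'tool_from_camera': array([[ 9.05494950e-05, -9.53033375e-01, -3.02865280e-01,
         7.71812721e-02],
       [ 9.99999744e-01,  3.01366702e-04, -6.49341693e-04,
         7.43092811e-04],
       [ 7.10117816e-04, -3.02865144e-01,  9.53033158e-01,
        -1.18011958e-01],
       [ 0.00000000e+00,  0.00000000e+00,  0.00000000e+00,
         1.00000000e+00]])}
```

View pics/top0.png

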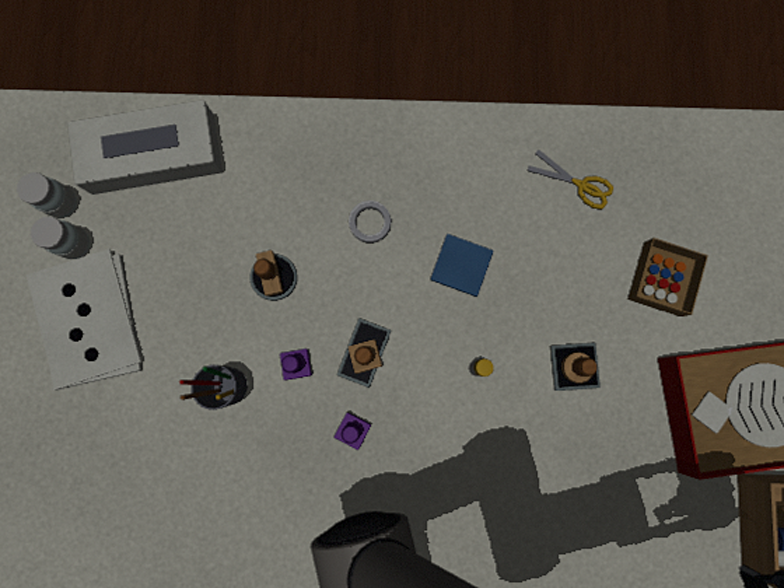

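View pics/scene0.png

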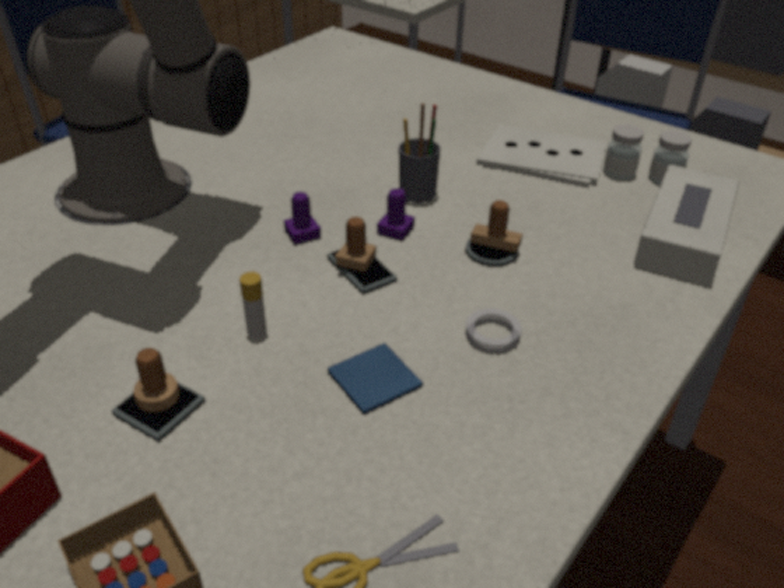

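Top view (784-px scale): the oblong stamp is on the round pad (273,275), the square stamp on the oblong pad (365,352), and the round stamp on the square pad (575,366). The tile is at (462,265). Things that could be mistaken for the square stamp are the purple look-alikes at (296,364) and (352,430). The light-wood one at (365,352) is the real one. Glue (483,367), tape (370,222) and pot (215,387) are obstacles.

```bash
cat > h.py <<'E'
from workcell import r, command_gripper, optics
import cv2, numpy as np
from scipy.spatial.transform import Rotation as Ro
def cam(name):
    """world cloud (H,W,3), image, K, and world-from-camera R,t, at this moment"""
    m=optics.camera_model(name)
    if name=="wrist":
        s=r.read_state(); T=m["tool_from_camera"]
        Rt=Ro.from_quat(s["eef_rot"]).as_matrix()
        Rc=Rt@T[:3,:3]; tc=Rt@T[:3,3]+np.array(s["eef_pos"])
    else: Rc=m["R"].T; tc=-Rc@m["t"]
    im,d=optics.get_image(name)
    return cloud(d,m["K"],Rc,tc),im,m["K"],Rc,tc
def cloud(d,K,Rc,tc):
    v,u=np.mgrid[:d.shape[0],:d.shape[1]]
    P=np.stack([(u-K[0,2])/K[0,0]*d,(v-K[1,2])/K[1,1]*d,d],-1)@Rc.T+tc
    P[d==0]=np.nan
    return P
def proj(X,K,Rc,tc):
    c=(np.atleast_2d(X)-tc)@Rc; return (c[:,:2]/c[:,2:])@K[:2,:2].T+K[:2,2]
def down(yaw):  # tool z down, tool y (jaw axis) at angle yaw+90deg in world; tool x at yaw
    return (Ro.from_euler("z",yaw)*Ro.from_euler("x",np.pi)).as_quat()
E
python3 - <<'E'
from h import *
P,im,K,Rc,tc=cam("top"); S=420/588
print("Cam",tc)
for n,(u,v) in dict(padround=(273,275),padobl=(365,352),padsq=(575,366),tile=(462,265),glue=(483,367),tape=(370,222),pot=(215,387),pur1=(296,364),pur2=(352,430)).items():
    u,v=int(u*S),int(v*S); w=28
    Q=P[v-w:v+w,u-w:u+w].reshape(-1,3); z=Q[:,2]
    t=np.nanmedian(z); lo=Q[(z>t+.005)&(z<.022)]; mid=Q[(z>.022)&(z<.045)]; hi=Q[z>.05]
    print(n,"table",round(t,4),"maxz",np.nanmax(z).round(4))
    for k,q in (("lo",lo),("mid",mid),("hi",hi)):
        if len(q)>8:
            q=q[np.linalg.norm(q[:,:2]-np.median(q[:,:2],axis=0),axis=1)<.08]
            c,s,a=cv2.minAreaRect(q[:,:2].astype(np.float32)); print("  ",k,len(q),np.round(c,3),np.round(s,3),round(a,1),"z",np.median(q[:,2]).round(4))
E
```

```text
Cam [0.43865884 0.0274553  1.02445661]
padround table 0.0012 maxz 0.0922
   lo 474 [0.608 0.24 ] [0.082 0.083] 55.2 z 0.0128
   mid 264 [0.611 0.244] [0.076 0.03 ] 15.6 z 0.0354
   hi 176 [0.611 0.243] [0.028 0.029] 1.5 z 0.0865
padobl table 0.0015 maxz 0.0922
   lo 701 [0.478 0.076] [0.062 0.108] 70.2 z 0.0128
   mid 255 [0.471 0.074] [0.048 0.048] 16.8 z 0.0358
   hi 149 [0.47  0.073] [0.029 0.029] 1.3 z 0.0869
padsq table 0.0014 maxz 0.094
   lo 640 [ 0.461 -0.295] [0.08  0.081] 5.3 z 0.0124
   mid 212 [ 0.459 -0.288] [0.049 0.042] 4.0 z 0.0354
   hi 195 [ 0.459 -0.292] [0.029 0.028] 45.5 z 0.0859
tile table 0.002 maxz 0.0154
   lo 1184 [ 0.638 -0.094] [0.09 0.09] 70.9 z 0.0101
glue table 0.0002 maxz 0.0987
   lo 15 [ 0.422 -0.108] [0.071 0.05 ] 28.8 z 0.0112
   mid 15 [ 0.454 -0.113] [0.026 0.01 ] 6.7 z 0.0336
   hi 156 [ 0.455 -0.121] [0.027 0.027] 86.7 z 0.0946
tape table 0.0005 maxz 0.0217
   lo 424 [0.725 0.071] [0.075 0.122] 83.5 z 0.0176
pot table 0.0012 maxz 0.1617
   lo 113 [0.415 0.31 ] [0.061 0.065] 10.7 z 0.0125
   mid 153 [0.414 0.31 ] [0.062 0.067] 7.7 z 0.0349
   hi 610 [0.415 0.31 ] [0.07 0.07] 75.1 z 0.0873
pur1 table 0.0003 maxz 0.079
   lo 144 [0.44  0.192] [0.079 0.132] 6.9 z 0.0204
   mid 114 [0.455 0.193] [0.047 0.048] 12.4 z 0.0231
   hi 152 [0.455 0.193] [0.028 0.028] 2.9 z 0.0725
pur2 table 0.0003 maxz 0.0789
   lo 138 [0.36 0.08] [0.062 0.097] 69.5 z 0.0204
   mid 125 [0.344 0.092] [0.047 0.048] 63.5 z 0.023
   hi 153 [0.344 0.092] [0.029 0.03 ] 45.9 z 0.0732
```

Run:
```python
from h import *
s=r.read_state(); R0=Ro.from_quat(s["eef_rot"]).as_matrix(); y0=np.arctan2(R0[1,0],R0[0,0]); print("yaw0",y0)
pts=dict(sq=(.461,-.292),tile=(.638,-.094),obl=(.475,.075),rnd=(.609,.242))
for yaw in np.round(np.arange(-3.1,3.2,.5),2):
    print(yaw,[None if (q:=r.solve_ik([*p,.2],down(yaw))) is None else round(float(q[5]),2) for p in pts.values()])
```

```text
yaw0 0.4137503981093368
-3.1 [-2.32, -1.88, -1.62, -1.35]
-2.6 [-2.82, -2.38, -2.12, -1.85]
-2.1 [2.97, -2.88, -2.62, -2.35]
-1.6 [2.47, 2.91, None, -2.85]
-1.1 [1.97, 2.41, 2.67, 2.93]
-0.6 [1.47, 1.91, 2.17, 2.43]
-0.1 [0.97, 1.41, 1.67, 1.93]
0.4 [0.47, 0.91, 1.17, 1.43]
0.9 [-0.03, 0.41, 0.67, 0.93]
1.4 [-0.53, -0.09, 0.17, 0.43]
1.9 [-1.03, -0.59, -0.33, -0.07]
2.4 [-1.53, -1.09, -0.83, -0.57]
2.9 [-2.03, -1.59, -1.33, -1.07]
```

```bash
cat >> h.py <<'E'
def level(P,im,c,lo,hi,rad):
    """minAreaRect (centre,size,angle deg of longer side) of cloud points near c with z in lo..hi"""
    Q=P.reshape(-1,3); m=(Q[:,2]>lo)&(Q[:,2]<hi)&(np.hypot(Q[:,0]-c[0],Q[:,1]-c[1])<rad); q=Q[m]
    (cx,cy),(w,h),a=cv2.minAreaRect(q[:,:2].astype(np.float32))
    if h>w: w,h,a=h,w,a+90
    return np.round([cx,cy,w,h],4),round((a+90)%180-90,1),np.median(q[:,2]).round(4),len(q)
def look(c,yaw=.9,z=.25):
    c=np.array(c[:2]); p=[*(c+.03*np.array([np.cos(yaw),np.sin(yaw)])),z]
    (r.reach if r.read_state()["time_s"]<.3 else r.move_straight)(*([p,down(yaw)]),**({} if r.read_state()["time_s"]<.3 else dict(speed=.3)))
    return cam("wrist")
E
python3 - <<'E'
from h import *
pics=[]
for n,c,rad in (("padsq",(.461,-.292),.062),("padobl",(.475,.075),.062),("padrnd",(.609,.241),.055),("tile",(.638,-.094),.07)):
    P,im,K,Rc,tc=look(c); pics.append(im)
    print(n,r.read_state()["time_s"])
    print("  pad ",*level(P,im,c,.005,.022,rad))
    if n!="tile":
        print("  plate",*level(P,im,c,.026,.045,rad)); print("  knob",*level(P,im,c,.055,.1,.04)); 
        Q=P.reshape(-1,3); m=(np.hypot(Q[:,0]-c[0],Q[:,1]-c[1])<.05); print("  zmax",np.nanpercentile(Q[m,2],99.5).round(4),"felt z",np.median(Q[m&(Q[:,2]<.022)&(Q[:,2]>.0115),2]).round(4))
cv2.imwrite("pics/tour.png",cv2.resize(np.vstack([np.hstack(pics[:2]),np.hstack(pics[2:])]),(800,600))[...,::-1])
E
```

```text
padsq 1.4917
  pad  [ 0.4597 -0.2992  0.0804  0.0802] -84.9 0.0136 2874
  plate [ 0.4604 -0.2931  0.0511  0.044 ] -36.8 0.0363 1046
  knob [ 0.4588 -0.2951  0.0302  0.0286] -35.5 0.0876 1109
  zmax 0.3163 felt z 0.0145
padobl 2.9167
  pad  [0.476  0.0734 0.1082 0.0622] -19.5 0.0139 3439
  plate [0.4689 0.0703 0.0486 0.0483] -73.0 0.0363 1226
  knob [0.4697 0.0714 0.0304 0.0285] -55.3 0.0874 1102
  zmax 0.3158 felt z 0.0145
padrnd 3.825
  pad  [0.6091 0.2391 0.0834 0.0795] -71.4 0.0138 1963
  plate [0.6101 0.2416 0.0759 0.0303] 15.6 0.0363 1319
  knob [0.6103 0.2419 0.0301 0.0301] -49.4 0.0876 1115
  zmax 0.3159 felt z 0.0145
tile 5.15
  pad  [ 0.6366 -0.0975  0.0903  0.0902] -19.0 0.0104 6486
```

View pics/tour.png

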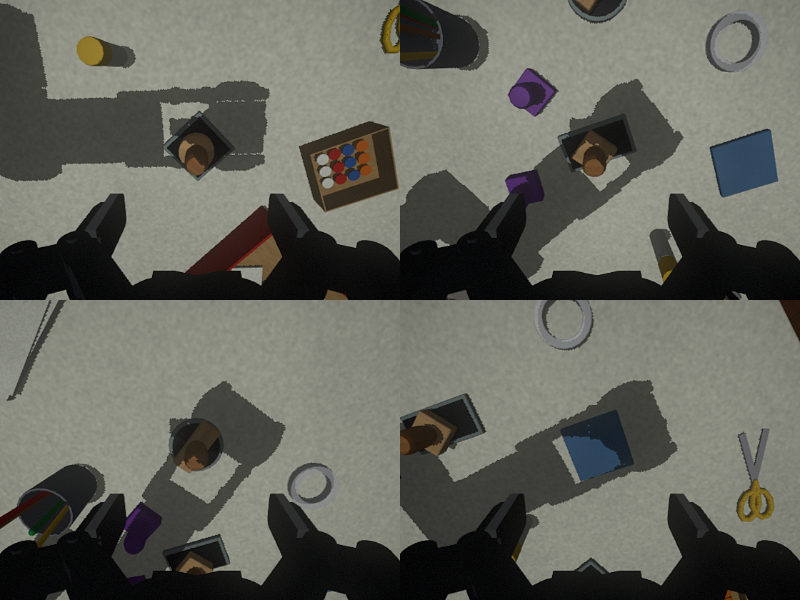

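The tour shows each pad/stamp pair as expected: round stamp on the square pad, square stamp on the oblong pad and oblong stamp on the round pad, with the tile empty. The light-wood square plate is the one I chose, and both purple ones stand on the bare table. Wrist and top views agree to 1–4 mm and give the pad top at about 14 mm.

```bash
cat >> h.py <<'E'
V=.3
def pick(c,yaw,support):
    z=support+.058
    r.move_straight([*c,.2],down(yaw),speed=V); command_gripper(.055,40)
    r.move_straight([*c,z+.04],speed=.2); r.move_straight([*c,z],speed=.08)
    command_gripper(.02,40); print("grip",r.read_state()["grip_width"])
    r.move_straight([*c,z+.03],speed=.08); r.move_straight([*c,.2],speed=.2)
    print("lifted grip",r.read_state()["grip_width"],r.read_state()["contact_force"])
def place(c,yaw,support):
    z=support+.058
    r.move_straight([*c,.2],down(yaw),speed=V)
    r.move_straight([*c,z+.012],speed=.15); r.hold(.3)
    hit=r.move_straight([*c,z-.003],speed=.02,max_force=4); print("hit",hit,"z-nom",r.read_state()["eef_pos"][2]-z)
    command_gripper(.05); r.hold(.2)
    r.move_straight([*c,z+.04],speed=.1); r.move_straight([*c,.22],speed=.25); print("t",r.read_state()["time_s"])
E
python3 - <<'E'
from h import *
d=np.load("top0.npz")["d"]; m=optics.camera_model("top"); Rc=m["R"].T; P=cloud(d,m["K"],Rc,-Rc@m["t"]).reshape(-1,3)
c=np.array([.46,-.297]); D=np.hypot(*(P[:,:2]-c).T); q=P[(D>.06)&(D<.15)&(P[:,2]>.02)&(P[:,0]>.33)]
i=np.argmin(np.hypot(*(q[:,:2]-c).T)); print("nearest tall",q[i],np.hypot(*(q[i,:2]-c)),"max z",q[:,2].max())
pick((.459,-.295),.9,.0142)
print(r.read_state()["time_s"])
E
```

```text
nearest tall [ 0.47568008 -0.44356486  0.06475688] 0.1474012349073029 max z 0.07278548122595563
grip 0.029578180277078883
lifted grip 0.030044999737556536 [-0.55266737  0.6171168  -0.73684598]
9.4667
```

Run:
```python
from h import *
place((.637,-.096),.9,.0102)
P,im,K,Rc,tc=look((.637,-.096))
c=(.637,-.096)
print("tile",*level(P,im,c,.005,.02,.07)); print("plate",*level(P,im,c,.024,.04,.06)); print("knob",*level(P,im,c,.055,.1,.04))
cv2.imwrite("pics/park.png",im[...,::-1])
```

```text
hit True z-nom 0.0007508622483149152
t 14.0167
tile [ 0.6367 -0.0975  0.0904  0.0901] 70.8 0.0105 4370
plate [ 0.639  -0.0941  0.0506  0.0429] -40.8 0.0323 1003
knob [ 0.637  -0.0963  0.0301  0.0284] -41.8 0.0838 1057
```

View pics/park.png

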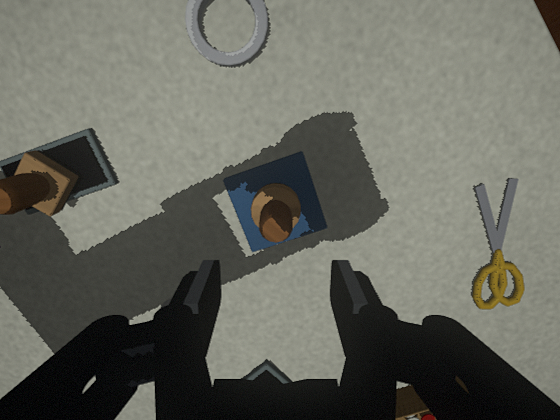

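The round stamp stands upright on the tile at (275,210) in the 560-px picture. Its knob measures within 1 mm of the commanded spot, so the wrist calibration matches the arm. Next: square stamp to the square pad.

Run:
```python
from h import *
pick((.4697,.0714),.9,.0142)
place((.4597,-.2992),.9+np.radians(5.1-17),.0142)
c=(.46,-.299); P,im,*_=look(c)
print("pad",*level(P,im,c,.005,.022,.062)); print("plate",*level(P,im,c,.026,.045,.06)); print("knob",*level(P,im,c,.055,.1,.04))
a=im
c=(.609,.241); P,im,*_=look(c)
print("knob",*level(P,im,c,.055,.1,.04)); print("plate",*level(P,im,c,.026,.045,.06))
cv2.imwrite("pics/sq.png",a[100:340,120:440,::-1]); print(r.read_state()["time_s"])
```

```text
grip 0.029222124923899057
lifted grip 0.029888446639692392 [-0.03010183 -0.56974984 -0.81553059]
hit True z-nom 0.0007190086337300755
t 23.1333
pad [ 0.4597 -0.2992  0.0802  0.0801] -84.9 0.0134 2757
plate [ 0.4588 -0.3006  0.0485  0.0482] 4.8 0.0363 1234
knob [ 0.4598 -0.2992  0.0302  0.028 ] -34.7 0.0875 1123
knob [0.6105 0.2426 0.0302 0.0288] -26.8 0.0875 1105
plate [0.6099 0.2415 0.0761 0.0303] 15.8 0.0363 1313
25.6083
```

View pics/sq.png

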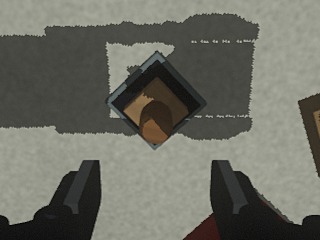

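The square stamp is centred and aligned: the plate at crop (152,110) is parallel to the pad, with 1–2 mm and 0.3° of error. Next come the oblong stamp and then the round one.

Run:
```python
from h import *
pick((.6103,.2422),1.2,.0142)
c=(.476,.0734)
place(c,1.2+np.radians(-19.5-15.7),.0142)
P,im,*_=look(c,yaw=.6); a=im
print("pad",*level(P,im,c,.005,.022,.062)); print("plate",*level(P,im,c,.026,.045,.06)); print("knob",*level(P,im,c,.055,.1,.04))
c=(.609,.241); P,im,*_=look(c)
print("padrnd",*level(P,im,c,.005,.022,.055))
Q=P.reshape(-1,3); q=Q[(Q[:,2]>.006)&(Q[:,2]<.022)&(np.hypot(Q[:,0]-c[0],Q[:,1]-c[1])<.055)]; print(cv2.minEnclosingCircle(q[:,:2].astype(np.float32)))
cv2.imwrite("pics/obl.png",np.hstack([a,im])[80:360,:,::-1][:, ::1][:, :800]); print(r.read_state()["time_s"])
```

```text
grip 0.029609676831248963
lifted grip 0.02993009132512521 [-0.17324564  0.58221105 -1.52706972]
hit True z-nom 0.0006565100582353184
t 33.3667
pad [0.4759 0.0733 0.1081 0.0623] -19.7 0.0135 2971
plate [0.4759 0.0725 0.0757 0.0308] -19.7 0.0363 1454
knob [0.4771 0.0734 0.0301 0.0281] -57.1 0.0876 1121
padrnd [0.607  0.2384 0.0829 0.0829] -48.6 0.0142 4446
((0.606716513633728, 0.23831340670585632), 0.042008254677057266)
34.625
```

View pics/obl.png

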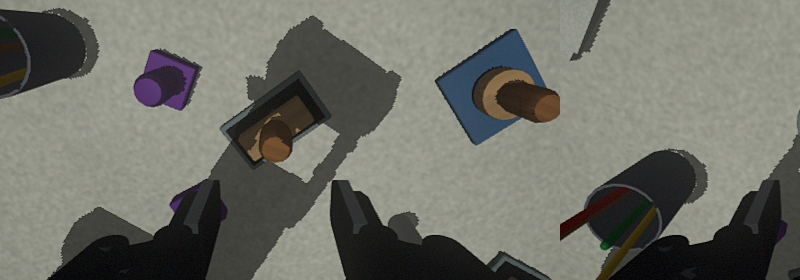

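The oblong stamp (275,130) lies along its pad, centred to about 1 mm. The round stamp still stands on the tile at (505,92), and the empty round pad is now measured at (0.607, 0.238).

Run:
```python
from h import *
pick((.637,-.096),.9,.0102)
c=(.6068,.2384)
place(c,.9,.0142)
P,im,*_=look(c); 
print("pad",*level(P,im,c,.005,.022,.055)); print("plate",*level(P,im,c,.026,.045,.06)); print("knob",*level(P,im,c,.055,.1,.04))
r.move_straight([.45,-.12,.35],speed=.3)
P,im,*_=cam("top"); P2,im2,*_=cam("scene")
for n,c in dict(sq=(.46,-.299),obl=(.476,.073),rnd=(.607,.238),glue=(.455,-.121),pot=(.415,.31)).items():
    try: print(n,*level(P,im,c,.055,.1,.045))
    except Exception as e: print(n,"hidden")
print("tape",*level(P,im,(.725,.071),.008,.022,.05))
cv2.imwrite("pics/end.png",cv2.resize(im2,(784,588))[...,::-1]); print(r.read_state()["time_s"])
```

```text
grip 0.030006393901494503
lifted grip 0.02975880598198946 [-0.19345605 -0.04755804 -1.48127787]
hit True z-nom 0.0006875045209289582
t 43.7333
pad [0.6082 0.2401 0.0838 0.079 ] -37.6 0.0136 2328
plate [0.6086 0.2397 0.0514 0.0437] -41.4 0.0362 1055
knob [0.6069 0.2378 0.0301 0.0282] -36.5 0.0874 1130
sq [0. 0. 0. 0.] 0.0 nan 0
obl [0.4769 0.075  0.0292 0.0291] 1.3 0.0873 151
rnd [0.6069 0.2384 0.0298 0.0289] -49.6 0.0864 170
glue [ 0.4547 -0.1212  0.0273  0.0268] -0.8 0.0947 153
pot [0.4144 0.3105 0.0703 0.0703] 76.8 0.0801 408
tape [0.7124 0.0722 0.0738 0.0727] 1.3 0.0178 405
45.7667
  return _methods._mean(a, axis=axis, dtype=dtype,
  ret = ret.dtype.type(ret / rcount)
```

View pics/end.png

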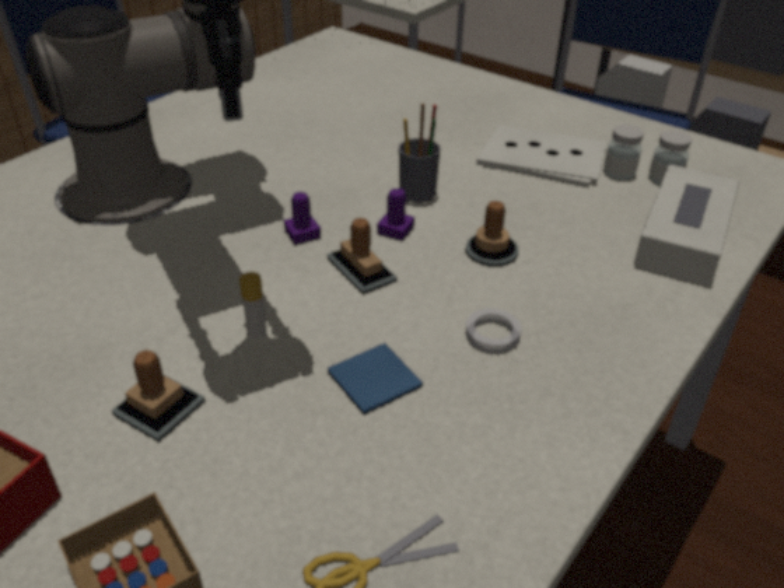

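All three stamps stand upright on their own pads: square at (150,390), oblong at (360,250), round at (493,235). The tile is empty, and the glue, tape and pot are where they were. The top view's square pad is hidden by the arm, but the wrist and scene views show that stamp standing correctly.

```bash
python3 -c "
from h import *
r.hold(.5); r.finish_job(); print(r.read_state()['time_s'])"
```

```text
the job is handed in; nothing more can be done
the job is handed in; nothing more can be done
```

All three stamps are back on their own pads, upright and let go, and the job is handed in at about 46 s of the allowed 93 s. `finish_job` reports no verdict. I parked the round stamp on the tile, moved the square one to the square pad and the oblong one to the oblong pad, then moved the round one to the round pad.

**Last checks**
- **Square stamp:** about 2 mm or less off centre and 0.3° off its pad's sides. The arm hid it in the final top view, so I checked it with the wrist camera after placing and in the final scene view.
- **Oblong stamp:** about 1 mm off centre and parallel to its pad.
- **Round stamp:** about 1 mm off centre.
- **Glue stick, tape roll and pencil pot:** glue and pot measured within 1 mm of where they started. My first tape measurement was contaminated, so I checked it only by its unchanged position in the scene picture.

**Disagreements:** The top and wrist cameras differed by 1–4 mm at the start. I used the wrist values, because the parked stamp's knob read within 1 mm of the commanded spot. The round pad's centre read about 2 mm differently while a stamp partly hid it, so I used its measurement when empty.

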